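# Present a glass test slide to the label reader

### The arm

A 6-joint arm with a two-finger parallel gripper is mounted at the origin on a cart in front of the work surface, level with it; the furniture and walls round the work are solid. World frame = base frame: x ahead of the robot, y to its left, z up, the work surface at z = 0. Lengths are in mm, angles in rad, forces in N, time in s.
With the tool pointing down it reaches from about 350 to 875 mm from the base axis. Payload 4.2 kg.
Tool frame: the origin (TCP) lies where the fingers leave the gripper's body, on its centre line; the fingertips stand 70 mm ahead of it and the grasp point (between the pads) lies 51 mm ahead of it; z points along the fingers, y is the line along which they close (so a half turn about z gives the same grasp; the last joint's range is limited). The gripper opens to 87 mm and grips with 3 to 60 N. Pads are 19 mm wide; open, the fingers measure 117 mm over their backs; the gripper's body (75 mm by 190 mm) begins 51 mm behind the grasp point.
Start: joints at [-0.895, 0.385, 0.008, 0, -1.194, -0.259], TCP at [253.035, -571.465, 292.25] pointing down, gripper open.
Joint ranges: [-3.14, 3.14], [-1.21, 2.06], [-1.07, 1.41], [-3.16, 2.05], [-2.99, -0.16], [-3.1, 3.1]. Speed limits (rad/s): [2.79, 2.79, 3.14, 3.14, 3.14, 3.14].

### API

Orientations are given as a rotation vector (axis times angle).
In Python, from cell import ctrl, imaging, sign_off, finder gives the robot as it stands. The module is installed in compiled form; this text tells all that it offers.
- The arm moves only by the shell command python3 -m handwheel 'ROWS' [FORCE]. ROWS is JSON, a list of rows, each a list of 5 numbers: the shift along the tool's x, y, z in mm, then the turn about the tool's z in degrees, then the opening, from 0 (shut) to 1 (fully open). In form: [[x, y, z, spin, claw], ...]. A call has exactly 8 rows; each row is the pose to reach, as a shift and turn from the pose commanded when the call began, along the tool's axes at that moment; what a row does not reach only later rows make up. A row lasts 1/10 s, in which the tool goes at most 50 mm and 8.59 degrees, less where a joint would pass 70% of its speed; a pose out of reach is approached as far as the arm can. A call with a gripper value outside its range is refused whole. The fingers move at their own pace and stop on an object; FORCE is the grip in N (left out, the last holds). Time passes only in rows, so rows that repeat a pose let the fingers close, or fill a call up. It gives the time, the measured TCP pose, the force, the opening and the grip force at its end, in the units of the state.
- ctrl.get_state(): the state, without advancing time (a new reading comes with each control period).
- imaging.capture(name): name is "side" or "top"; returns the picture (420x560x3 uint8, blue, green, red); there is no depth.
- imaging.get_calibration(name): a dict with "fx", "fy", "cx", "cy" (pixels), "extrinsics" (4x4, takes a point from world to camera coordinates). Camera axes: x right, y down, z forward; pixel columns grow to the right and rows downward; lengths in mm; the calibration is good to about 2 mm. A picture is of the moment at which its call begins. get_calibration takes no time and is no camera call.
- sign_off(): hands the job in; it is judged then, once.
Trained networks look in the newest picture that a camera, given by its name, has taken for a name from the list of things; names that differ only in an ending like _2 or _b are one class to them, and where a whole thing is asked for, a point or a joint stands for the part that bears it (a point fixed in the world has none). Each returns a list of dicts, best first, with "score" (0 to 1); they miss things now and then, are a little off and sometimes report something else, mostly with a low value. They report only what shows in the picture. A call takes as long as a camera call.
- finder.outline_of(name, camera): "region" (420x560 bool, what is visible of it) and "rect" ([left, top, right, bottom] in pixels, round what is visible of it).
The state is a dict: "t": time; "q": joint angles; "joint_velocities": joint speeds; "joint_torque": joint torques, N m; "ee_pos": TCP position; "tcp_rot": TCP orientation; "ft_force": force on the tool from outside, world axes, zero at the start; "torque": the same for the moment, N m; "gripper_width": finger opening in mm; "grasp_force": force on a finger pad.
Only numpy, scipy, OpenCV 4.12 (cv2) and the standard library are available. Lean on these libraries where they do the work, as an engineer would, in place of code of your own. Each camera call takes 0.05 s, during which the arm holds its last target. There are 200 camera calls.

### The job

Two glass test slides lie flat on the bench; each has one frosted label end, marked by a small notch cut from a corner, and a slide lies label up if, looked at from above with the notched end pointing away from you, the notch is in the right-hand corner. Take the slide that lies label up, keep it label up and slide its notched end level into the slot of the label reader until the spring plunger inside is pushed fully home, and finish while still holding the slide there with the gripper, for the spring pushes it out if you let go. Leave the other slide and the things standing around where they are.

Things in the scene. Friction and masses are not known exactly. Their poses are not given: they have to be found in the camera images.
- slide: the slide that lies label up, to be presented: rigid glass plate 120 (x) x 40 (y) x 8 (z) mm, about 85 g, the last 36 mm at its +x end frosted on the top face. A 10 x 10 mm square notch is cut through its +x, -y corner. Origin at the centre of its underside, z up out of the label face. Lies flat on the bench, its notched end pointing from straight ahead to a little past sideways, left or right
- slide_tip (a point): middle of the end face at the slide's notched, frosted end: 60 mm along x from the slide's origin and 4 mm above its underside; axes as the slide's
- slide_grip (a point): a good place to grip the slide from above, across its 40 mm width: on its clear half, 25 mm from its centre towards its plain end (-x) and at half thickness; held here the fingers stay clear of the reader; axes as the slide's
- spare_slide: the other glass slide, same size and glass, lying label down: frosted on the underside of its +x end, notch at its +x, +y corner (left-hand corner when the notched end points away). Origin at the centre of its underside; leave it alone. The two slides swap places from start to start
- reader: grey desk-top label reader fixed to the bench, 84 (x) x 76 (y) x 52 (z) mm, with a window in its roof; origin at the centre of its underside; the level slot is in its front face, which looks to its -x, so the slide goes in along the reader's +x. Position and yaw vary
- slot_mouth (a point): centre of the slot's opening, in the plane of the reader's front face, 29.5 mm above the bench; axes as the reader's (x into the slot). Slot 43 mm wide, 11 mm high, floor 24 mm above the bench; steel lead-in lips stand 11 mm out from the face and flare to about 51 x 19 mm. The plunger's face is 30 mm behind this point at rest, 40 mm when fully home
- plunger (a joint): spring plunger at the back of the slot, pushed in by the slide's end: 0 at rest (pushed out), 0.010 m fully home (hard stop); its spring pushes back with about 2 N at rest position and 5 N fully home
- solder_spool: spool of solder wire standing right of the reader, 50 mm across, 44 mm high; origin at its underside; leave alone
- suction_cup: suction cup with a ring, standing left of the reader, 50 mm across, 52 mm high; origin at its underside; leave alone
- cell_block: 9 V block cell lying on the thin work mat at the left edge of the work, 49 x 26 x 18 mm; origin at its underside; leave alone

How it is judged:
By the outcome, as a careful person would: the job done as asked, in the order asked, and still so for the second after the job is handed in, while the arm keeps its last pose, push and grip.
It also fails if it takes over 42 s, if anything falls off the work surface, if the arm or the gripper's body presses on something with over 40 N, if the wrist force passes 120 N, or if a joint passes its speed limit or range.

## Working session

There is one attempt and no reset: what is moved stays moved. The work goes in short steps, Python scripts to look and compute and a shell command to move; the robot and the scene stay as the last step left them, time stands still between calls to the robot, and variables do not carry over. Pictures are saved under pics/ and viewed, at most 10 in all, crops included, and the job is handed in when it is done.

```bash
mkdir -p pics; cat > h.py <<'E'
import numpy as np, cv2
from cell import ctrl, imaging, sign_off, finder
def cal(n):
    c=imaging.get_calibration(n); K=np.array([[c['fx'],0,c['cx']],[0,c['fy'],c['cy']],[0,0,1.]]); return K,np.array(c['extrinsics'])
def ray(n,px,z):
    K,T=cal(n); R,t=T[:3,:3],T[:3,3]; o=-R.T@t
    px=np.atleast_2d(px); d=(R.T@np.linalg.inv(K)@np.c_[px,np.ones(len(px))].T).T
    return o+d*((z-o[2])/d[:,2])[:,None]
def proj(n,P):
    K,T=cal(n); P=np.atleast_2d(P); c=(K@(T[:3,:3]@P.T+T[:3,3:])).T
    return c[:,:2]/c[:,2:]
E
python3 - <<'E'
from h import *
for n in ('top','side'):
    im=imaging.capture(n); cv2.imwrite(f'pics/{n}0.png',im)
    K,T=cal(n); print(n,K[0,0],-T[:3,:3].T@T[:3,3])
    for o in ('slide','spare_slide','reader','solder_spool','suction_cup','cell_block'):
        for r in finder.outline_of(o,n)[:3]:
            m=r['region'].astype(np.uint8); print(o,round(r['score'],2),np.round(r['rect']),cv2.minAreaRect(cv2.findNonZero(m)))
s=ctrl.get_state(); print(s)
E
```

```text
top 539.2854173257605 [ 379.49379174    2.24694762 1131.15202917]
slide 0.74 [218. 240. 276. 275.] ((248.9459686279297, 255.67568969726562), (19.731670379638672, 57.4539794921875), 69.22774505615234)
slide 0.48 [169. 199. 196. 221.] ((182.0, 210.0), (22.0, 22.0), 90.0)
spare_slide 0.61 [327. 238. 388. 280.] ((354.3598327636719, 257.576416015625), (19.712745666503906, 57.861297607421875), 61.38954162597656)
spare_slide 0.42 [220. 238. 275. 273.] ((249.1131591796875, 255.54776000976562), (20.208553314208984, 57.81730651855469), 67.89054870605469)
reader 0.63 [268. 147. 310. 198.] ((288.7920227050781, 172.6439971923828), (37.565948486328125, 47.6729736328125), 10.304845809936523)
solder_spool 0.7 [374. 143. 398. 178.] ((385.5000305175781, 158.0000457763672), (23.33452033996582, 26.16295051574707), 45.0)
suction_cup 0.65 [170. 201. 194. 223.] ((182.0, 210.5), (23.0, 22.0), 90.0)
cell_block 0.65 [170. 257. 185. 282.] ((177.79998779296875, 269.0999755859375), (23.617366790771484, 14.566400527954102), 81.8698959350586)
side 544.9672347093526 [ 78.25574249 735.15014421 636.44163646]
slide 0.
[... 877 characters left out ...]
89868164)
{'t': 0.7, 'q': array([-8.95377648e-01,  3.84638604e-01,  7.89866086e-03,  7.75992849e-06,
       -1.19403316e+00, -2.58573245e-01]), 'joint_velocities': array([ 0.00157205, -0.00184758, -0.00103906, -0.0011029 ,  0.00105035,
        0.00140926]), 'joint_torque': array([ 3.69772679e-04, -3.90326178e+01,  1.87587082e+01,  4.22359630e+00,
        1.54857233e-02, -2.63151412e-05]), 'ee_pos': array([ 253.03693059, -571.4481635 ,  292.28779953]), 'tcp_rot': array([-6.50052514e-01,  3.07359902e+00, -3.76788432e-05]), 'ft_force': array([ 0.11697823,  0.62795874, -0.31525032]), 'torque': array([ 0.02160739, -0.01149384, -0.00180719]), 'grasp_force': 0.0, 'gripper_width': 87.06635499674063}
```

View pics/top0.png

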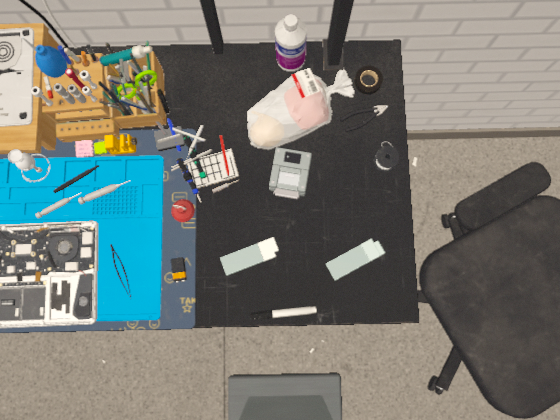

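View pics/side0.png

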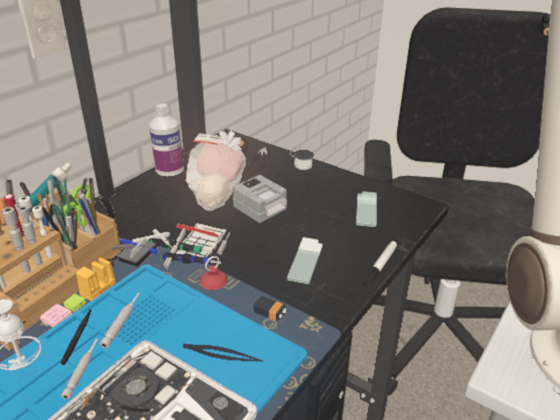

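The top view shows two slides, at about (249,256) and (356,259), and the reader at (290,173) with its front facing down in the image. I'll zoom in on the notches.

```bash
python3 - <<'E'
from h import *
im=cv2.imread('pics/top0.png'); z=lambda x0,y0,w,h:cv2.resize(im[y0:y0+h,x0:x0+w],None,fx=5,fy=5,interpolation=cv2.INTER_CUBIC)
a=z(212,230,76,56); b=z(320,230,76,56); c=z(256,145,76,60)
cv2.imwrite('pics/z1.png',np.vstack([np.hstack([a,b]),np.hstack([c,np.zeros_like(c)])]))
E
```

```text
(no output)
```

View pics/z1.png

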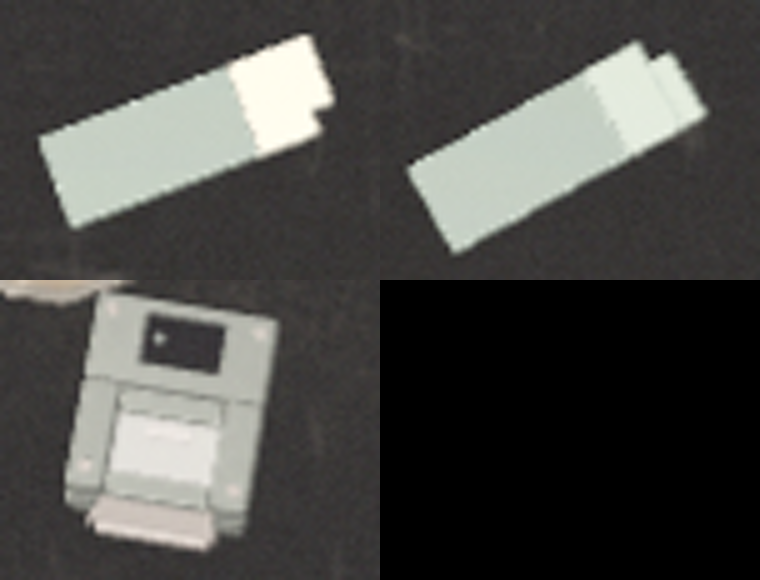

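The left slide (notch at about (277,253), bright frosting, notch on the right-hand side) is the label-up one. The right slide's notch is on the left, so that is the spare. Next I fit the poses of the slide and the reader.

```bash
cat >> h.py <<'E'
from scipy.optimize import least_squares
def fit(n,local,px,x0):
    local=np.array(local,float)
    def W(p):
        c,s=np.cos(p[2]),np.sin(p[2]); return np.c_[p[0]+c*local[:,0]-s*local[:,1],p[1]+s*local[:,0]+c*local[:,1],local[:,2]]
    r=least_squares(lambda p:(proj(n,W(p))-px).ravel(),x0,x_scale=[10,10,.1]); return r.x,np.abs(r.fun).max()
E
python3 - <<'E'
from h import *
px=lambda a,o:np.array(a)/5-.4+o
S=px([(40,138),(73,228),(310,35),(333,102),(314,110),(321,132)],(212,230))
L=[(-60,20,8),(-60,-20,8),(60,20,8),(60,-10,8),(50,-10,8),(50,-20,8)]
c=ray('top',S.mean(0),8)[0]; s,e=fit('top',L,S,[c[0],c[1],-1.2]); print('slide',s,np.degrees(s[2]),e)
g=s[:2]-25*np.array([np.cos(s[2]),np.sin(s[2])]); print('grip',g,np.hypot(*g))
R=px([(100,12),(278,40),(66,208),(245,240)],(256,145))
w=ray('top',R,52); print(w)
print('reader c',w.mean(0)); d=w[:2].mean(0)-w[2:].mean(0); print('yaw from sides',np.degrees(np.arctan2(d[1],d[0])),'len',np.hypot(*d[:2]))
for a,b in((0,1),(2,3)):
    v=w[a]-w[b]; print('width',np.hypot(*v[:2]),'yaw',np.degrees(np.arctan2(-v[0],v[1])))
print(ray('top',px([(93,530-280),(210,550-280),(88,520-280),(218,515-280)],(256,145)),20))
from scipy.spatial.transform import Rotation as Ro
print(Ro.from_rotvec(ctrl.get_state()['tcp_rot']).as_matrix().round(3))
for n,x in (('spare',(355,258)),('spool',(386,157)),('cup',(182,210)),('cell',(179,269))): print(n,ray('top',x,10)[0])
E
```

```text
slide [488.16254627  67.50203149  -1.22490997] -70.18217180971814 0.3698884173928718
grip [479.68677955  91.02141453] 488.24615142295454
[[709.03966598   9.11949263  52.        ]
 [695.26214442 -64.47653801  52.        ]
 [625.82478611  24.73513764  52.        ]
 [610.75363509 -48.25288576  52.        ]]
reader c [660.2200579  -19.71869837  52.        ]
yaw from sides -10.748686658402523 len 85.35935235068365
width 74.87453389995333 yaw -10.603308618811782
width 74.52778778579479 yaw -11.666919986604562
[[614.74799128  14.35316651  20.        ]
 [605.05110758 -34.6583076   20.        ]
 [619.10086992  16.37586377  20.        ]
 [620.02114697 -38.4425652   20.        ]]
[[-0.914 -0.405  0.   ]
 [-0.405  0.914 -0.   ]
 [ 0.    -0.    -1.   ]]
spare [ 478.60025078 -150.65147732   10.        ]
spool [ 694.04164056 -227.45885942   10.        ]
cup [587.96786729 210.13685489  10.        ]
cell [463.73174469 214.85639547  10.        ]
```

```bash
cat >> h.py <<'E'
from scipy.spatial.transform import Rotation as Ro
def to(x,y,z,yaw):
    "shift/spin in tool axes to reach world TCP x,y,z with tool x at yaw deg"
    s=ctrl.get_state(); R=Ro.from_rotvec(s['tcp_rot']).as_matrix(); d=R.T@(np.array([x,y,z])-s['ee_pos'])
    y0=np.degrees(np.arctan2(R[1,0],R[0,0])); print('t',s['t'],'pos',s['ee_pos'].round(1),'yaw',y0.round(2),'tilt',np.degrees(np.arccos(-R[2,2])).round(2),'w',round(s['gripper_width'],1),'F',s['ft_force'].round(1),'grip',round(s['grasp_force'],1))
    print('move',d.round(2),'spin',round(-((yaw-y0+180)%360-180),2))
E
python3 -m handwheel '[[-30,35,5,-5,1],[-70,75,15,-12,1],[-105,115,25,-20,1],[-140,150,40,-28,1],[-175,190,50,-36,1],[-210,225,60,-44,1],[-240,260,70,-50,1],[-270,290,80,-55,1]]' 20
python3 -c "
from h import *; to(479.7,91,130,-70.2)"
```

```text
t: 1.5
ee_pos: [380.0, -202.8, 214.3]
tcp_rot: [-2.0, 2.422, -0.002]
ft_force: [1.1, -0.1, -1.0]
gripper_width: 87.2
grasp_force: 0.0
t 1.5 pos [ 380.  -202.8  214.3] yaw -100.9 tilt 0.09 w 87.2 F [ 1.1 -0.1 -1. ] grip 0.0
move [-307.4   -42.23   84.38] spin -30.7
```

```bash

python3 -m handwheel '[[-45,-6,12,-5,1],[-90,-12,25,-10,1],[-135,-18,37,-15,1],[-180,-25,50,-20,1],[-225,-31,62,-25,1],[-265,-37,75,-30,1],[-295,-41,82,-30.7,1],[-307,-42,84,-30.7,1]]'
python3 - <<'E'
from h import *
to(479.7,91,73,-70.2)
im=imaging.capture('top'); c=cv2.resize(im[215:295,200:300],None,fx=5,fy=5,interpolation=cv2.INTER_CUBIC)
im2=imaging.capture('side'); c2=cv2.resize(im2[190:290,250:350],(400,400),interpolation=cv2.INTER_CUBIC)
o=np.zeros((400,900,3),np.uint8);o[:,:500]=c;o[:,500:]=c2; cv2.imwrite('pics/a.png',cv2.resize(o,(800,356)))
E
```

```text
t: 2.3
ee_pos: [481.1, 91.0, 129.5]
tcp_rot: [-2.57, 1.807, -0.0]
ft_force: [-0.5, 0.2, -0.1]
gripper_width: 86.9
grasp_force: 0.0
t 2.3 pos [481.1  91.  129.5] yaw -70.24 tilt 0.02 w 86.9 F [-0.5  0.2 -0.1] grip 0.0
move [-0.47  1.29 56.53] spin -0.04
```

View pics/a.png

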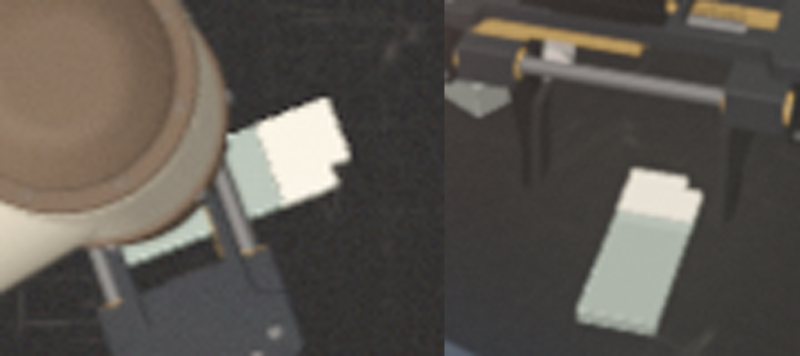

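The picture shows the slide between the open fingers, its label end sticking out on the reader side. Now I descend and close.

```bash

python3 -m handwheel '[[0,1.3,10,0,1],[0,1.3,22,0,1],[0,1.3,34,0,1],[0,1.3,44,0,1],[0,1.3,51,0,1],[0,1.3,55,0,1],[0,1.3,57,0,1],[0,1.3,57,0,1]]' 25
python3 -m handwheel '[[0,0,0,0,0.7],[0,0,0,0,0.55],[0,0,0,0,0.4],[0,0,0,0,0.3],[0,0,0,0,0.3],[0,0,0,0,0.3],[0,0,0,0,0.3],[0,0,0,0,0.3]]' 25
python3 -c "
from h import *; to(479.7,91,73,-70.2)"
```

```text
t: 3.2
ee_pos: [478.9, 88.0, 73.1]
tcp_rot: [2.567, -1.811, -0.0]
ft_force: [0.1, 0.0, 1.2]
gripper_width: 87.2
grasp_force: 0.0
t: 4.0
ee_pos: [478.9, 88.1, 73.1]
tcp_rot: [-2.567, 1.811, -0.0]
ft_force: [-0.3, -0.4, -0.4]
gripper_width: 39.2
grasp_force: 25.0
t 4.0 pos [478.9  88.1  73.1] yaw -70.42 tilt 0.01 w 39.2 F [-0.3 -0.4 -0.4] grip 25.0
move [-2.47 -1.71  0.14] spin -0.22
```

```bash

python3 -m handwheel '[[0,0,-2,0,0.3],[0,0,-5,0,0.3],[0,0,-9,0,0.3],[0,0,-14,0,0.3],[0,0,-19,0,0.3],[0,0,-23,0,0.3],[0,0,-25.5,0,0.3],[0,0,-25.5,0,0.3]]' 30
python3 -c "
from h import *; to(508.5,9.5,98.6,-10.9)"
```

```text
t: 4.8
ee_pos: [479.1, 88.1, 99.1]
tcp_rot: [-2.566, 1.811, -0.001]
ft_force: [-0.2, 0.6, -0.5]
gripper_width: 39.3
grasp_force: 30.0
t 4.8 pos [479.1  88.1  99.1] yaw -70.42 tilt 0.06 w 39.3 F [-0.2  0.6 -0.5] grip 30.0
move [83.95 -1.38  0.5 ] spin -59.52
```

```bash

python3 -m handwheel '[[5,0,0,-4,0.3],[14,0,0,-11,0.3],[25,0,0,-19,0.3],[36,0,0,-27,0.3],[47,-1,0,-35,0.3],[58,-1,0,-43,0.3],[70,-1,0,-51,0.3],[79,-1,0,-57,0.3]]'
python3 -m handwheel '[[3,4,0,-2,0.3],[3,4,0,-2.5,0.3],[3,4,0,-2.5,0.3],[3,4,0,-2.5,0.3],[3,4,0,-2.5,0.3],[3,4,0,-2.5,0.3],[3,4,0,-2.5,0.3],[3,4,0,-2.5,0.3]]'
python3 - <<'E'
from h import *
to(508.5,9.5,98.6,-10.9)
im=imaging.capture('top'); c=cv2.resize(im[140:260,220:340],(600,600),interpolation=cv2.INTER_CUBIC); cv2.imwrite('pics/b.png',c)
im=imaging.capture('side'); c=cv2.resize(im[150:270,190:350],(800,600),interpolation=cv2.INTER_CUBIC); cv2.imwrite('pics/bs.png',c)
E
```

```text
t: 5.6
ee_pos: [506.3, 13.3, 98.4]
tcp_rot: [3.121, -0.36, -0.001]
ft_force: [-0.2, 0.0, -1.2]
gripper_width: 39.3
grasp_force: 30.0
t: 6.4
ee_pos: [508.3, 9.5, 98.6]
tcp_rot: [3.127, -0.299, -0.0]
ft_force: [0.4, 0.9, -0.6]
gripper_width: 39.5
grasp_force: 30.0
t 6.4 pos [508.3   9.5  98.6] yaw -10.91 tilt 0.0 w 39.5 F [ 0.4  0.9 -0.6] grip 30.0
move [ 0.23 -0.06  0.03] spin -0.01
```

View pics/b.png

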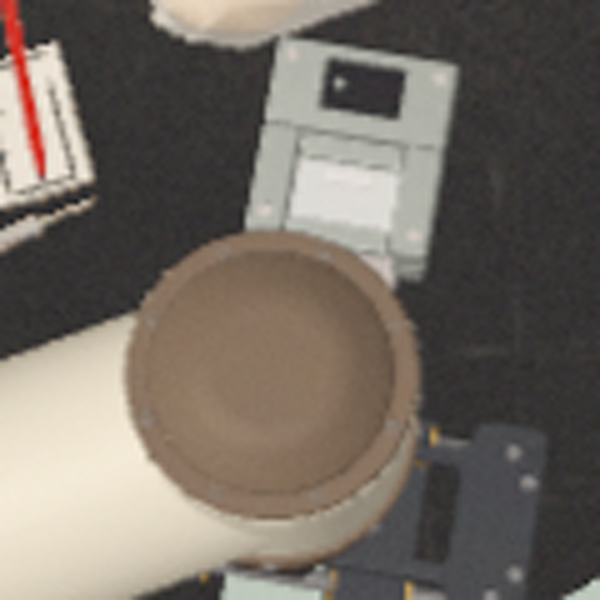

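View pics/bs.png

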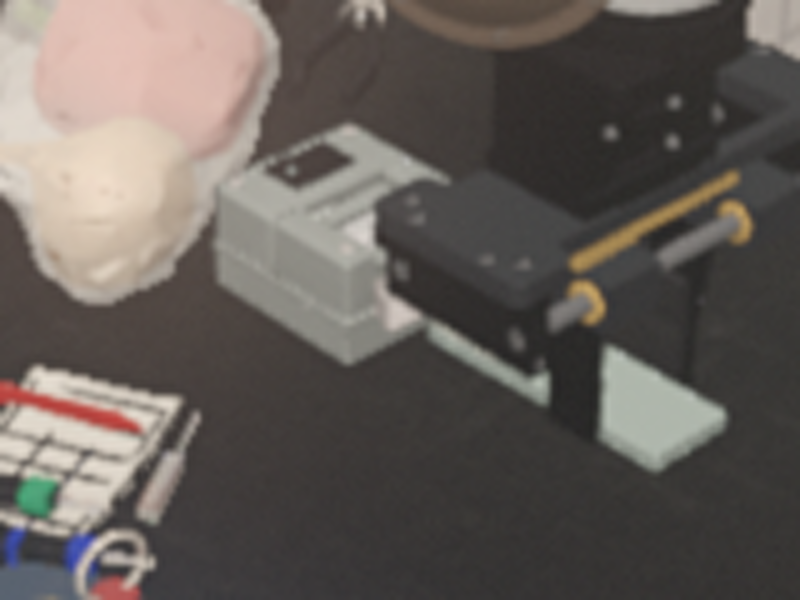

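The side view shows the slide level in the fingers, with its tip just short of the reader's lip at crop (425,330). I cross-check the lateral alignment from this view.

```bash
python3 - <<'E'
from h import *
px=lambda a:np.array(a)/5-.4+np.array([190,150])
w=ray('side',px([(219,281),(350,362)]),0); print('reader left bottom',w.round(1)); 
y=np.radians(-10.9); u=np.array([np.cos(y),np.sin(y)]); n=np.array([-u[1],u[0]])
d=w[0]-w[1]; print('yaw',np.degrees(np.arctan2(d[1],d[0])),'len',np.hypot(*d[:2]))
c=w[:,:2].mean(0)-38*n; print('reader centre side',c)
r=ray('side',px([(350,124),(217,188)]),52); print('roof back corners',r.round(1),'->c',r[:,:2].mean(0)-41*u)
s=ray('side',px([(725,408),(655,460)]),33.5); print('slide plain end',s.round(1))
m=s[:,:2].mean(0); d=s[1]-s[0]; print('slide yaw',np.degrees(np.arctan2(-d[0],d[1])),'w',np.hypot(*d[:2]))
p=ctrl.get_state()['ee_pos'][:2]
print('plain end rel TCP along/lateral',(m-p)@u,(m-p)@n)
for nm,c in(('side',c),('top',np.array([660.2,-19.7]))): print(nm,'reader rel TCP',(c-p)@u,(c-p)@n)
E
```

```text
reader left bottom [[709.9   2.9   0. ]
 [629.4  17.4   0. ]]
yaw -10.21587004231668 len 81.7816083097086
reader centre side [662.47870999 -27.1933881 ]
roof back corners [[691.  -64.3  52. ]
 [703.    9.8  52. ]] ->c [656.71183732 -19.50339401]
slide plain end [[468.7  -4.7  33.5]
 [472.9  38.5  33.5]]
slide yaw -5.493852746464255 w 43.42398453027135
plain end rel TCP along/lateral -38.19532489205028 0.24493237454002084
side reader rel TCP 158.33500799268958 -6.78896935007894
top reader rel TCP 154.68044332064432 0.13833471210103956
```

```bash
python3 - <<'E'
from h import *
import glob
def box(c,yaw,L,W,z0,z1):
    y=np.radians(yaw);R=np.array([[np.cos(y),-np.sin(y)],[np.sin(y),np.cos(y)]])
    b=np.array([(-L/2,-W/2),(L/2,-W/2),(L/2,W/2),(-L/2,W/2)])@R.T+c
    return [np.c_[b,[z]*4] for z in(z0,z1)]
def draw(im,n,off,sc,faces,col):
    P=[(proj(n,f)-off+.5)*sc for f in faces]
    for q in P: cv2.polylines(im,[np.int32(q*8)],True,col,1,cv2.LINE_AA,3)
    for a,b in zip(*P): cv2.line(im,tuple(np.int32(a*8)),tuple(np.int32(b*8)),col,1,cv2.LINE_AA,3)
u=np.array([np.cos(np.radians(-10.9)),np.sin(np.radians(-10.9))]); p=ctrl.get_state()['ee_pos'][:2]
rd=box(np.array([660.2,-19.7]),-10.9,84,76,0,52); sl=box(p+22.5*u,-10.9,120,40,25.5,33.5)
lip=box(np.array([660.2,-19.7])-47.5*u,-10.9,11,51,20,39)
out=[]
for n,(x,y,w,h) in(('side',(225,165,120,85)),('top',(255,140,80,68))):
    src=cv2.imread('pics/top0.png') if n=='top' else imaging.capture(n)
    sc=600/w*(2/3) if n=='top' else 4
    c=cv2.resize(src[y:y+h,x:x+w],None,fx=sc,fy=sc,interpolation=cv2.INTER_CUBIC)
    draw(c,n,(x,y),sc,rd,(0,0,255)); draw(c,n,(x,y),sc,lip,(255,255,0))
    if n=='side': draw(c,n,(x,y),sc,sl,(0,255,0))
    out.append(c)
H=max(o.shape[0] for o in out); o=np.hstack([cv2.copyMakeBorder(c,0,H-c.shape[0],0,0,cv2.BORDER_CONSTANT) for c in out])
print(o.shape); cv2.imwrite('pics/c.png',cv2.resize(o,None,fx=800/o.shape[1],fy=800/o.shape[1]))
E
```

```text
(340, 880, 3)
```

View pics/c.png

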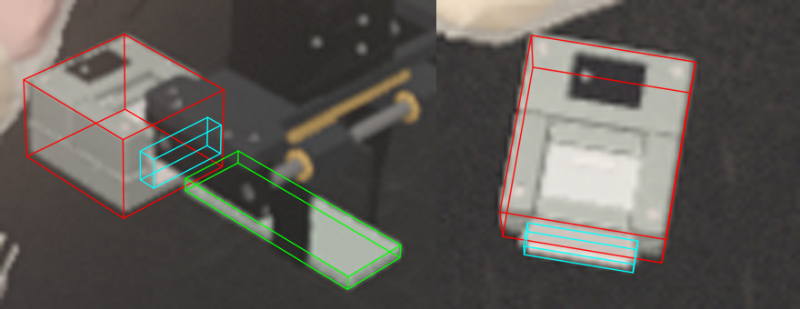

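The overlays fit: slide and slot line up to within about 2 mm, well inside the lead-in. I advance into the lips and watch the force.

```bash

python3 -m handwheel '[[4,0,0,0,0.3],[9,0,0,0,0.3],[14,0,0,0,0.3],[19,0,0,0,0.3],[24,0,0,0,0.3],[28,0,0,0,0.3],[30,0,0,0,0.3],[30,0,0,0,0.3]]' 40
python3 -c "
from h import *; to(508.3+58.9,9.5-11.35,98.6,-10.9); s=ctrl.get_state(); print(s['ft_force'],s['torque'])"
```

```text
t: 7.35
ee_pos: [537.7, 3.4, 98.4]
tcp_rot: [3.127, -0.3, -0.001]
ft_force: [0.1, -2.1, -1.6]
gripper_width: 39.1
grasp_force: 40.0
t 7.35 pos [537.7   3.4  98.4] yaw -10.95 tilt 0.04 w 39.1 F [ 0.1 -2.1 -1.6] grip 40.0
move [29.98 -0.42 -0.21] spin -0.05
[ 0.09962025 -2.0730207  -1.59406533] [-0.39665709  0.17060037 -0.06848573]
```

```bash

python3 -m handwheel '[[2,1,0,0,0.3],[5,1,0,0,0.3],[8,1,0,0,0.3],[11,1,0,0,0.3],[14,1,0,0,0.3],[17,1,0,0,0.3],[19,1,0,0,0.3],[19,1,0,0,0.3]]' 40
python3 -c "
from h import *; to(508.3+58.9,9.5-11.35,98.6,-10.9); s=ctrl.get_state(); print(s['ft_force'],s['torque'])"
```

```text
t: 8.15
ee_pos: [556.5, -1.1, 98.6]
tcp_rot: [3.127, -0.299, 0.0]
ft_force: [0.0, -3.1, -0.8]
gripper_width: 39.5
grasp_force: 40.0
t 8.15 pos [556.5  -1.1  98.6] yaw -10.94 tilt 0.02 w 39.5 F [ 0.  -3.1 -0.8] grip 40.0
move [10.61 -1.26 -0.02] spin -0.04
[ 0.00310432 -3.09665346 -0.82187549] [-0.95783499  0.4593086  -0.1508804 ]
```

```bash

python3 -m handwheel '[[0,1,0,0,0.3],[2,1.2,0,0,0.3],[4,1.2,0,0,0.3],[6,1.2,0,0,0.3],[8,1.2,0,0,0.3],[10,1.2,0,0,0.3],[12,1.2,0,0,0.3],[12,1.2,0,0,0.3]]' 50
python3 -c "
from h import *; to(508.3+68.7,9.5-13.2,98.6,-10.9); s=ctrl.get_state(); print(s['ft_force'],s['torque'])"
```

```text
t: 8.95
ee_pos: [567.8, -4.3, 98.5]
tcp_rot: [-3.127, 0.299, 0.001]
ft_force: [-0.1, 1.0, -1.6]
gripper_width: 38.5
grasp_force: 50.0
t 8.95 pos [567.8  -4.3  98.5] yaw -10.92 tilt 0.02 w 38.5 F [-0.1  1.  -1.6] grip 50.0
move [ 8.94 -2.33 -0.11] spin -0.02
[-0.12915571  1.00738487 -1.61482094] [-0.08801479  0.26488941  0.01532321]
```

```bash

python3 -m handwheel '[[1,0,0,0,0.3],[2,0,0,0,0.3],[3,0,0,0,0.3],[4,0,0,0,0.3],[5,0,0,0,0.3],[6,0,0,0,0.3],[6,0,0,0,0.3],[6,0,0,0,0.3]]' 60
python3 -c "
from h import *; to(577,-3.7,98.6,-10.9); s=ctrl.get_state(); print(s['ft_force'],s['torque'])"
python3 -m handwheel '[[1,0,0,0,0.3],[2,0,0,0,0.3],[3,0,0,0,0.3],[4,0,0,0,0.3],[5,0,0,0,0.3],[5,0,0,0,0.3],[5,0,0,0,0.3],[5,0,0,0,0.3]]' 60
python3 -c "
from h import *; to(577,-3.7,98.6,-10.9); s=ctrl.get_state(); print(s['ft_force'],s['torque'])"
```

```text
t: 9.75
ee_pos: [573.4, -5.5, 98.5]
tcp_rot: [3.127, -0.299, -0.001]
ft_force: [-3.0, 1.9, -0.8]
gripper_width: 38.5
grasp_force: 60.0
t 9.75 pos [573.4  -5.5  98.5] yaw -10.93 tilt 0.04 w 38.5 F [-3.   1.9 -0.8] grip 60.0
move [ 3.22 -2.48 -0.14] spin -0.03
[-3.00813603  1.89678789 -0.75133707] [0.45226462 1.09893232 0.03617231]
t: 10.55
ee_pos: [577.8, -6.4, 98.3]
tcp_rot: [3.127, -0.299, -0.003]
ft_force: [-4.5, 2.1, -0.6]
gripper_width: 38.5
grasp_force: 60.0
t 10.55 pos [577.8  -6.4  98.3] yaw -10.93 tilt 0.11 w 38.5 F [-4.5  2.1 -0.6] grip 60.0
move [-1.35 -2.52 -0.3 ] spin -0.03
[-4.54617681  2.06973746 -0.604799  ] [0.73727929 1.75629578 0.06228291]
```

```bash

python3 -m handwheel '[[0.5,-0.4,0,0,0.3],[1,-0.4,0,0,0.3],[1.5,-0.4,0,0,0.3],[2,-0.4,0,0,0.3],[2,-0.4,0,0,0.3],[2,-0.4,0,0,0.3],[2,-0.4,0,0,0.3],[2,-0.4,0,0,0.3]]'
python3 -c "
from h import *; to(577,-3.7,98.6,-10.9); s=ctrl.get_state(); print(s['ft_force'],s['torque'])"
python3 -m handwheel '[[0.5,0,0,0,0.3],[1,0,0,0,0.3],[1.5,0,0,0,0.3],[2,0,0,0,0.3],[2,0,0,0,0.3],[2,0,0,0,0.3],[2,0,0,0,0.3],[2,0,0,0,0.3]]'
python3 -c "
from h import *; to(577,-3.7,98.6,-10.9); s=ctrl.get_state(); print(s['ft_force'],s['torque'])"
```

```text
t: 11.35
ee_pos: [578.2, -6.5, 97.8]
tcp_rot: [3.126, -0.3, -0.009]
ft_force: [-8.1, 3.8, 0.3]
gripper_width: 38.5
grasp_force: 60.0
t 11.35 pos [578.2  -6.5  97.8] yaw -10.95 tilt 0.35 w 38.5 F [-8.1  3.8  0.3] grip 60.0
move [-1.72 -2.49 -0.82] spin -0.05
[-8.13055047  3.77509161  0.29054371] [1.09167621 2.49649375 0.15334906]
t: 12.15
ee_pos: [578.5, -6.7, 97.2]
tcp_rot: [3.126, -0.3, -0.016]
ft_force: [-11.4, 6.5, 1.9]
gripper_width: 38.3
grasp_force: 60.0
t 12.15 pos [578.5  -6.7  97.2] yaw -10.96 tilt 0.58 w 38.3 F [-11.4   6.5   1.9] grip 60.0
move [-2.09 -2.6  -1.34] spin -0.06
[-11.39609527   6.50122463   1.90418003] [1.77928962 3.45689019 0.20283243]
```

The force rose 2 to 5 N over about 10 mm and then steeply with almost no motion, so the plunger is on its hard stop. I'll ease the push slightly, then check.

```bash

python3 -m handwheel '[[0,-0.5,0,0,0.3],[-0.4,-0.6,0,0,0.3],[-0.8,-0.6,0,0,0.3],[-0.8,-0.6,0,0,0.3],[-0.8,-0.6,0,0,0.3],[-0.8,-0.6,0,0,0.3],[-0.8,-0.6,0,0,0.3],[-0.8,-0.6,0,0,0.3]]'
python3 - <<'E'
from h import *
to(577,-3.7,98.6,-10.9); s=ctrl.get_state(); print(s['ft_force'],s['torque'])
im=imaging.capture('side'); a=cv2.resize(im[140:240,200:330],(520,400),interpolation=cv2.INTER_CUBIC)
im=imaging.capture('top'); b=cv2.resize(im[130:290,165:400],None,fx=280/235,fy=280/235); b=cv2.copyMakeBorder(b,0,400-b.shape[0],0,0,cv2.BORDER_CONSTANT)
cv2.imwrite('pics/d.png',np.hstack([a,b]))
E
```

```text
t: 12.95
ee_pos: [578.5, -6.3, 97.4]
tcp_rot: [3.125, -0.3, -0.014]
ft_force: [-9.8, 3.5, 1.0]
gripper_width: 38.7
grasp_force: 60.0
t 12.95 pos [578.5  -6.3  97.4] yaw -10.98 tilt 0.51 w 38.7 F [-9.8  3.5  1. ] grip 60.0
move [-1.95 -2.32 -1.21] spin -0.08
[-9.82869204  3.4855146   0.96494425] [1.06707116 3.03986323 0.06267752]
```

View pics/d.png

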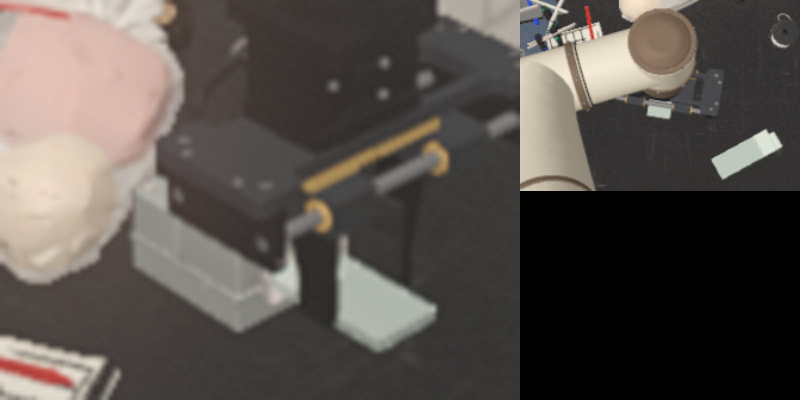

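The slide is level in the slot with the gripper clear of the lips, and the spare slide and the other things look undisturbed. One last check that the slide has not slipped in the fingers.

```bash
python3 - <<'E'
from h import *
s=ray('side',np.array([(436,309),(380,345)])/4-.4+np.array([200,140]),33.5)[:,:2]
y=np.radians(-10.9);u=np.array([np.cos(y),np.sin(y)]); p=ctrl.get_state()['ee_pos'][:2]
r=(s.mean(0)-p)@u; print(s.round(1),r)
if abs(r+38.2)<3: print(sign_off())
E
```

```text
[[534.1 -15.6]
 [539.1  25.7]] -43.24102899753755
```

```bash
python3 - <<'E'
from h import *
y=np.radians(-10.9);u=np.array([np.cos(y),np.sin(y)]);n=np.array([-u[1],u[0]])
def prof(im,off,sc,p,z):
    g=cv2.cvtColor(im,cv2.COLOR_BGR2GRAY).astype(np.float32); t=np.arange(-60,-22,1.)
    for l in(-12,-5,2,9):
        q=((proj('side',[[*(p+a*u+l*n),z] for a in t])-off+.4)*sc).astype(np.float32)
        print(l,cv2.remap(g,q[:,0].reshape(1,-1),q[:,1].reshape(1,-1),1)[0].astype(int))
prof(cv2.imread('pics/bs.png'),np.array([190,150]),5,np.array([508.3,9.5]),33.5)
p=ctrl.get_state()['ee_pos']; print(p); im=imaging.capture('side'); prof(im,np.zeros(2),1,p[:2],33.5)
prof(im,np.zeros(2),1,p[:2],32)
E
```

```text
-12 [ 55  55  55  56  57  57  56  56  55  55  55  54  54  53  55  71  93 118
 135 143 155 165 173 177 180 180 180 179 179 179 179 179 179 179 179 179
 179 179]
-5 [ 58  58  58  57  55  55  55  56  56  56  56  54  51  53  64  81 103 120
 132 142 150 161 170 176 179 179 178 178 179 178 179 179 179 179 179 179
 179 179]
2 [ 57  56  56  57  55  55  55  55  55  53  53  53  55  62  76  98 115 130
 138 144 152 160 169 175 178 179 179 179 178 178 178 178 178 178 179 179
 179 178]
9 [ 59  58  58  57  56  56  56  56  56  55  53  52  51  57  80 111 135 140
 142 146 151 161 171 178 181 180 179 179 179 179 178 178 178 179 179 179
 179 178]
[578.46922094  -6.34771387  97.39837568]
-12 [ 54  55  55  55  54  53  53  53  53  54  54  54  55  59  75  96 115 129
 142 152 160 167 173 177 179 179 179 179 179 179 179 179 179 179 179 179
 179 179]
-5 [ 54  53  53  53  53  53  53  53  53  53  56  60  68  86 104 118 129 138
 145 153 161 168 175 177 178 178 179 178 179 179 179 178 178 178 178 178
 178 178]
2 [ 55  55  55  54  54  54  54  55  54  54  57  68  84 103 118 126 133 140
 147 156 165 173 176 179 179 179 179 179 179 179 178 178 178 178 178 178
 178 178]
9 [ 54  54  54  55  55  56  56  57  58  58  61  66  76  92 107 120 133 140
 146 153 162 170 175 177 179 179 179 179 179 179 179 179 179 179 179 179
 179 179]
-12 [ 53  53  54  54  54  53  53  53  53  54  54  54  54  56  66  82 100 116
 132 140 147 155 164 172 176 178 178 179 179 179 178 178 179 179 179 179
 179 179]
-5 [ 55  55  55  55  54  53  53  53  53  53  53  53  59  69  83 100 114 127
 135 141 148 158 167 173 176 178 179 179 179 179 179 178 178 178 178 178
 179 179]
2 [ 55  55  55  55  55  55  55  55  55  54  54  56  60  69  86 102 117 130
 137 145 154 164 170 174 176 178 178 179 179 179 179 178 178 178 178 179
 178 178]
9 [ 53  54  54  54  55  55  56  57  58  59  60  63  67  75  85 101 115 127
 134 140 149 159 168 174 177 179 179 179 179 179 179 179 179 179 179 179
 179 179]
```

The edge profiles sit within about 1 mm of the earlier ones, so the slide hasn't slipped; my hand-picked corner was off.

```bash
python3 -c "
from h import *; s=ctrl.get_state(); print(s['t'],s['ft_force'].round(1),s['grasp_force']); print(sign_off())"
```

```text
13.1 [-10.7   4.6   1. ] 60.00417709350586
the job is handed in; nothing more can be done
None
```

I put the label-up slide level into the reader, and the rising force (2 to 5 N, then a hard stop) shows the plunger fully home; the gripper is still holding it there, nothing else was touched, and I handed the job in at 13.1 s.

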